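Lock the modelling turntable

TASK

Lock the modelling turntable: push the peg on its wheel round until the slot in the wheel faces the steel bar, then push the bar along its guide into the slot until it is fully home, its upright lug against the guide rails. Work only by pushing with the fingertips: nothing is to be gripped, lifted or carried, the bar stays in its guide, the little figure stays standing in the middle of the wheel, and everything else stays where it is.

Things in the scene. Friction and masses are not known exactly. Their poses are not given: they have to be found in the camera images.
- stand: Fixed stand on a wooden board 220 (x) by 400 (y) by 12 mm; origin on the table, z up. Wheel axis at x 0, y -90 mm. Bar guide along y at x 0: steel bed 50 mm wide, top at z 49 mm, y 20 to 175 mm, with two rails on it, 17 mm apart, each 10 mm wide, tops at z 66 mm, y 30 to 100 mm. The bar slides between them and goes home towards -y.
- wheel (a joint): Turn of the grey cast-metal wheel, rad, growing anticlockwise from above. At 0 (or a whole turn, 2 pi) the slot points along the stand's +y, in line with the bar. Wheel 200 mm across, z 48 to 62 mm. It turns either way with light friction (0.1 N m), stays where it is left and stops almost at once when the push ends.
- axis_top (a point): Centre of the wheel's top face, z 62 mm.
- slot_mouth (a point): Middle of the mouth of the wheel's only slot, at the rim, on the top face, 100 mm from the axis. The slot is 26 mm wide with parallel sides and runs inwards 45 mm, right through the wheel's thickness.
- peg_mid (a point): Middle of the upright steel peg used to turn the wheel: 14 mm in diameter, standing 35 mm above the wheel's top (z 62 to 97 mm), 74 mm from the axis and straight opposite the slot. This point is half way up it.
- bar: Loose steel bar, about 0.3 kg, on the bed between the rails, sliding with 1 to 5 N. Origin: its rounded nose, on the underside; +y runs back along it. 14 mm wide, 12 thick, 130 from nose to an upright lug 40 wide (x), 10 thick, 44 high. Home: lug against the rail ends, nose at y -30 mm of the stand, 40 mm inside the rim. The nose centres a slot that is a few mm off.
- lug_back (a point): Middle of the lug's rear face, 12 mm above the bar's underside (z 61 mm above the table, 12 mm above the bed), 140 mm behind the nose: where to push, towards the stand's -y. Fully home it is at y 110 mm in the stand's frame.
- figure: Loose little fired-clay figure, 46 mm across its round foot, 58 mm high, standing near the middle of the wheel and turning with it. Origin at the centre of its foot.
- jar: Loose glass jar, 44 mm in diameter, 55 mm high, standing on the board beside the guide. Origin at the centre of its foot. Bystander.
- sticks: Loose flat wooden modelling tool, 135 mm long (its y), 20 mm wide, 7 mm thick, lying on the board on the other side of the guide. Origin under its middle. Bystander.
- sprayer: Spray bottle, 74 mm in diameter, 183 mm high. Origin at the centre of its foot. Bystander.
- batten: Wooden batten 45 by 220 (y) by 30 mm. Origin under its centre. Bystander.
- rule: Steel rule 300 (x) by 30 by 4 mm. Origin under its centre. Bystander.
- cup: White cup 76 mm across, 85 mm high. Origin at the centre of its foot. Bystander.
Things that resemble listed ones, but are neither listed nor needed, are in the scene too. There is more than one size of the bar; the one meant has the size given above.

How it is judged:
By the outcome, as a careful person would: the job done as asked, in the order asked, and still so for the second after the job is handed in, with the robot touching nothing.
It also fails if it takes over 64 s, if anything falls off the work surface, if the arm or the gripper's body presses on something with over 40 N, if the wrist force passes 120 N, or if a joint passes its speed limit or range.

ROBOT

A 7-joint arm with a two-finger parallel gripper is mounted at the origin on the work surface. World frame = base frame: x ahead of the robot, y to its left, z up, the work surface at z = 0. Lengths are in m, angles in rad, forces in N, time in s.
With the tool pointing down it reaches from about 0.425 to 0.875 m from the base axis. Payload 4.7 kg.
Tool frame: the origin (TCP) lies midway between the tips of the shut fingers; the grasp point (between the pads) lies r.grasp_offset behind it (r.grasp_offset is the distance from the TCP to the grasp point, in m); x points along the fingers, z is the direction in which the jaws open and shut, and the axes are right-handed (so a half turn about x gives the same grasp; the last joint's range is limited). The gripper opens to 85 mm and grips with 20 to 120 N. Pads are 22 mm wide; open, the fingers measure 114 mm over their backs; the gripper's body (76 mm by 85 mm) begins 54 mm behind the grasp point. The pads swing forward as they close: fully open they stand 13 mm farther back than shut.
Start: joints at [1.273, 0.321, -0.07, 1.45, 0.023, 1.371, -0.057], TCP at [0.199, -0.619, 0.231] pointing down, gripper open.
Joint ranges: [-2.86, 2.86], [-0.3, 2.09], [-1.38, 1.24], [0.06, 2.45], [-1.56, 4.7], [0.09, 2.05], [-2.69, 2.69]. Speed limits (rad/s): [2.57, 2.57, 3.14, 3.14, 3.14, 3.14, 3.14].

INTERFACE

Orientations are given as [roll, pitch, yaw] about the fixed x, y, z axes, in that order (R = Rz(yaw) Ry(pitch) Rx(roll)).
In Python, from workcell import r gives the robot as it stands.
- The arm moves only by the tool servo_tool, never from a script. Its argument "moves" is a list of rows, each a list of 7 numbers: the opening, from -1 (shut) to 1 (fully open), then the shift along the world's x, y, z as a fraction of full scale, then the turn, a rotation vector about the world's x, y, z as a fraction of full scale. A call has 1 to 5 rows; each row shifts and turns the pose as measured when the row begins; what a row does not reach is not made up. Full scale, the value 1, is 4 cm for a shift and 5 degrees for a turn. A row lasts 1/12 s, in which the tool goes at most 41.7 mm and 7.16 degrees, less where a joint would pass 70% of its speed; a pose out of reach is approached as far as the arm can. A call with a number of a shift or a turn outside -1 to 1 is refused whole. A call with a gripper value outside its range is refused whole. The fingers move at their own pace and stop on an object; "force" is the grip in N (left out, the last holds). Time passes only in rows, so rows that do not move let the fingers close. It gives the time, the measured TCP pose, the force and the opening at its end, in the units of the state.
- r.get_obs(): the state, without advancing time (a new reading comes with each control period).
- r.grab_frame(name): name is "side" or "top"; returns the picture (420x560x3 uint8, red, green, blue); there is no depth.
- r.get_calibration(name): a dict with "fx", "fy", "cx", "cy" (pixels), "distortion" ([k1, k2, p1, p2, k3] as OpenCV has them; the pictures are not rectified), "extrinsics" (4x4, takes a point from camera to world coordinates). Camera axes: x right, y up, looking along -z (the intrinsics and any distortion apply to the point x, -y, -z); pixel columns grow to the right and rows downward; lengths in m; the calibration is good to about 2 mm. A picture is of the moment at which its call begins. get_calibration takes no time and is no camera call.
- r.job_done(): hands the job in, once; it reports no verdict.
The state is a dict: "time_s": time; "joint_positions": joint angles; "qd": joint speeds; "effort": joint torques, N m; "tool_pos": TCP position; "orientation": TCP orientation; "ft_force": force on the tool from outside, world axes, zero at the start; "wrist_torque": the same for the moment, N m; "width": opening from 0.0 (shut) to 1.0 (fully open).
Only numpy, scipy, OpenCV 4.12 (cv2) and the standard library are available. Lean on these libraries where they do the work, as an engineer would, in place of code of your own. Each camera call takes 0.05 s, during which the arm holds its last target.

## Working session

There is one attempt and no reset: what is moved stays moved. The work goes in short steps, Python scripts to look and compute and a tool call to move; the robot and the scene stay as the last step left them, time stands still between calls to the robot, and variables do not carry over. Pictures are saved under pics/ and viewed, and the job is handed in when it is done.

Besides the shell and the picture viewer there is one more tool, called after "Request:" as name([rows], argument=value, ...), one row to a line, values as JSON. servo_tool: Moves the arm, as the interface text tells. Shift numbers are shares of 4 cm and turn numbers shares of 5 degrees, none past 1 either way. Its arguments: {"type":"object","properties":{"moves":{"type":"array"},"force":{"type":"number"}},"required":["moves"]}

```bash
mkdir -p pics; ls
python3 - <<'E'
from workcell import r
import cv2,numpy as np
for n in("top","side"):
    im=r.grab_frame(n);cv2.imwrite(f"pics/{n}0.png",im[:,:,::-1]);c=r.get_calibration(n);print(n,c)
print(r.get_obs(), r.grasp_offset)
E
```

```text
pics
top {'fx': 405.61418252723894, 'fy': 405.61418252723894, 'cx': 276.4530231794005, 'cy': 210.11863230514737, 'distortion': array([-0.03061534,  0.        ,  0.        ,  0.        ,  0.        ]), 'extrinsics': array([[ 0.00414943,  0.98409301, -0.17760556,  0.27436517],
       [-0.99982234,  0.00734841,  0.0173577 ,  0.05245003],
       [ 0.01838671,  0.17750198,  0.98394867,  1.19405113],
       [ 0.        ,  0.        ,  0.        ,  1.        ]])}
side {'fx': 428.6060294335334, 'fy': 428.6060294335334, 'cx': 278.99721479206136, 'cy': 210.37313718186638, 'distortion': array([-0.13243465,  0.        ,  0.        ,  0.        ,  0.        ]), 'extrinsics': array([[-0.97812861,  0.09666407, -0.18417515,  0.25306506],
       [-0.20758079, -0.50990318,  0.83481074,  1.1363321 ],
       [-0.01321529,  0.85478348,  0.51881649,  0.77564153],
       [ 0.        ,  0.        ,  0.        ,  1.        ]])}
{'time_s': 0.1, 'joint_positions': array([ 1.27309955,  0.32174894, -0.07011306,  1.45158377,  0.02259994,
        1.37080281, -0.05689837]), 'qd': array([-0.00087953, -0.00228855,  0.00156326, -0.00175409,  0.00135142,
        0.00076091, -0.00182473]), 'effort': array([ 2.27650526e-04, -4.94879937e+01, -3.83583438e-01, -3.15209985e+01,
        1.31131828e-02,  7.49603118e-03,  3.08060146e-05]), 'tool_pos': array([ 0.19921847, -0.61819591,  0.23031761]), 'orientation': array([-3.09252947,  1.56904088,  1.93171333]), 'ft_force': array([ 0.56241357, -0.45776005,  0.07901179]), 'wrist_torque': array([ 0.00342671,  0.04778019, -0.03973013]), 'width': 0.9992886816156187} 0.0187
```

View pics/top0.png

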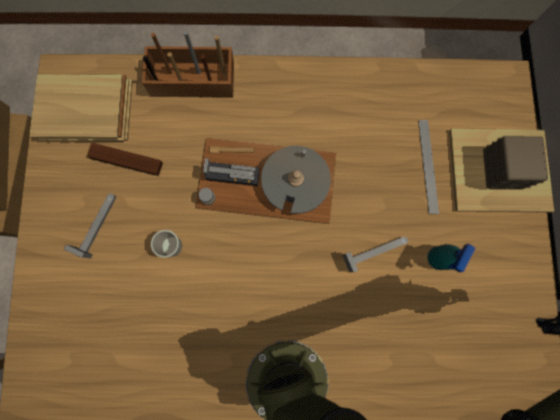

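View pics/side0.png

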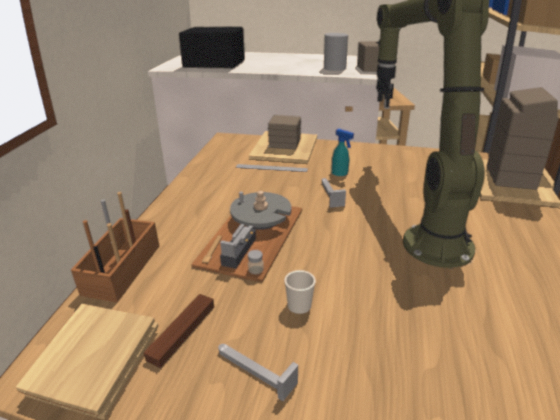

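The top view shows the stand at about (268,180). The wheel centre is near (296,180), with the slot at about (289,203) and the peg at about (304,153). Next I'll take close crops and measure.

Things that could be taken for the bar:
- the bar in the guide, top (230,172)
- a T-shaped bar, top (98,225)
- a T-shaped bar, top (375,254)

Only the one at (230,172) lies between the rails of the guide.

```bash
cat > h.py <<'E'
import cv2,numpy as np
from workcell import r
def ray(n,u,v):
    c=r.get_calibration(n);K=np.array([[c['fx'],0,c['cx']],[0,c['fy'],c['cy']],[0,0,1]])
    p=cv2.undistortPoints(np.array([[[u,v]]],float),K,c['distortion'])[0,0]
    E=c['extrinsics'];return E[:3,3],E[:3,:3]@np.array([p[0],-p[1],-1])
def plane(n,u,v,z):
    o,d=ray(n,u,v);return o+d*(z-o[2])/d[2]
def proj(n,P):
    c=r.get_calibration(n);K=np.array([[c['fx'],0,c['cx']],[0,c['fy'],c['cy']],[0,0,1]])
    E=c['extrinsics'];q=E[:3,:3].T@(np.array(P)-E[:3,3]);q=q*[1,-1,-1]
    return cv2.projectPoints(q.reshape(1,1,3),np.zeros(3),np.zeros(3),K,c['distortion'])[0].ravel()
def crop(im,x0,y0,x1,y1,s,name):
    cv2.imwrite(name,cv2.resize(im[y0:y1,x0:x1,::-1],None,fx=s,fy=s,interpolation=cv2.INTER_CUBIC))
E
python3 - <<'E'
import cv2
from h import crop
a=cv2.imread('pics/top0.png')[:,:,::-1];b=cv2.imread('pics/side0.png')[:,:,::-1]
crop(a,190,130,345,230,5,'pics/top0c.png');crop(b,190,170,320,280,5,'pics/side0c.png')
E
```

```text
(no output)
```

View pics/top0c.png

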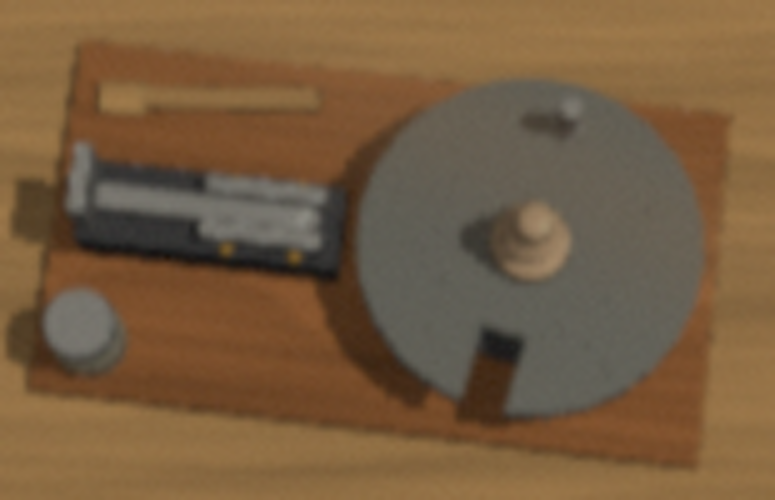

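View pics/side0c.png

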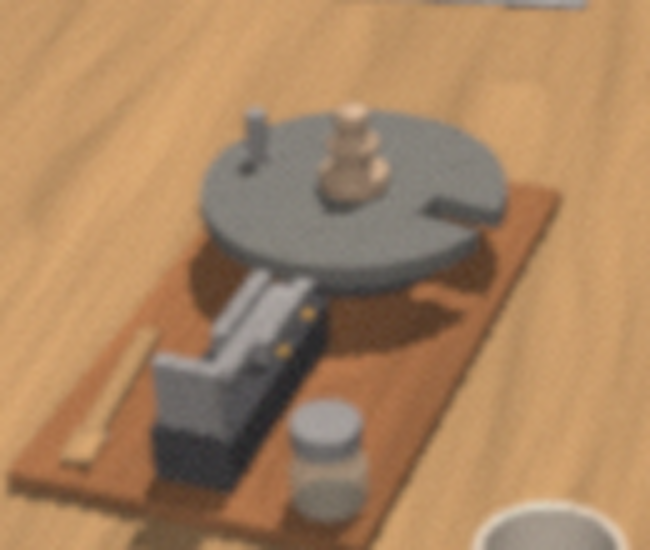

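Run:
```python
import cv2,numpy as np
from h import *
a=cv2.imread('pics/top0.png')
T=lambda x,y:(190+x/5-.4,130+y/5-.4)
C=[plane('top',*T(*p),.012)[:2] for p in[(80,42),(729,115),(697,466),(27,390)]]
print(np.array(C)*1000)
c0=np.mean(C,0);ax=(C[0]-C[1])+(C[3]-C[2]);ya=np.arctan2(ax[1],ax[0])
print('centre',c0,'y axis deg',np.degrees(ya),[np.linalg.norm(C[i]-C[(i+1)%4]) for i in range(4)])
# wheel mask: grey low saturation
hsv=cv2.cvtColor(a,cv2.COLOR_BGR2HSV)
m=((hsv[...,1]<70)&(hsv[...,2]>45)).astype(np.uint8)*255
w=np.zeros_like(m);w[140:220,261:335]=m[140:220,261:335]
cs,_=cv2.findContours(w,cv2.RETR_EXTERNAL,cv2.CHAIN_APPROX_NONE);k=max(cs,key=cv2.contourArea)
h=cv2.convexHull(k);P=np.array([plane('top',*q[0],.062)[:2] for q in h])
A=np.c_[2*P,np.ones(len(P))];s=np.linalg.lstsq(A,(P**2).sum(1),rcond=None)[0]
print('wheel',s[:2],'R',np.sqrt(s[2]+s[:2]@s[:2]), cv2.boundingRect(k))
u=np.array([np.cos(ya),np.sin(ya)]);xa=np.array([u[1],-u[0]])
print('axis from board',c0-.09*u)
f=lambda n,x,y,z:print(n,(lambda p:(p.round(4),'stand',round(float((p[:2]-c0)@xa)*1e3,1),round(float((p[:2]-c0)@u)*1e3,1)))(plane('top',*T(x,y),z)))
f('pegtop',572,107,.097);f('slotL',461,415,.062);f('slotR',508,415,.062);f('slotinL',485,328,.062);f('slotinR',522,338,.062)
f('lug top far',83,145,.093);f('lug top near',80,210,.093);f('lugtop back',68,178,.093);f('nose',322,218,.061);f('fig foot',533,240,.07);f('figtop',537,215,.12);f('jar top',78,320,.067)
f('bed corner',345,190,.049);f('bed',335,278,.049);f('bed',75,245,.049)
```

```text
[[ 710.03521445  249.05966863]
 [ 667.45072419 -147.59407728]
 [ 450.82464108 -123.79975321]
 [ 493.49900642  272.57343751]]
centre [0.5804524  0.06255982] y axis deg 83.86366241883572 [np.float64(0.3989331184001579), np.float64(0.21792895572022944), np.float64(0.39866377786498514), np.float64(0.21780915204247883)]
wheel [ 0.57106408 -0.02153137] R 0.09907835302183646 (261, 146, 69, 67)
axis from board [ 0.57083188 -0.02692451]
pegtop (array([ 0.6429, -0.0441,  0.097 ]), 'stand', 73.5, -99.4)
slotL (array([0.4717, 0.0173, 0.062 ]), 'stand', -103.3, -56.6)
slotR (array([ 0.4719, -0.0094,  0.062 ]), 'stand', -100.3, -83.1)
slotinL (array([0.5222, 0.0037, 0.062 ]), 'stand', -51.6, -64.8)
slotinR (array([ 0.5166, -0.0175,  0.062 ]), 'stand', -55.0, -86.4)
lug top far (array([0.6192, 0.2317, 0.093 ]), 'stand', 20.4, 172.3)
lug top near (array([0.5813, 0.232 , 0.093 ]), 'stand', -17.3, 168.5)
lugtop back (array([0.5998, 0.2394, 0.093 ]), 'stand', 0.3, 177.9)
nose (array([0.5866, 0.0977, 0.061 ]), 'stand', 2.4, 35.6)
fig foot (array([ 0.5722, -0.0235,  0.07  ]), 'stand', 1.0, -86.4)
figtop (array([ 0.5731, -0.0224,  0.12  ]), 'stand', 1.8, -85.2)
jar top (array([0.5239, 0.235 , 0.067 ]), 'stand', -74.6, 165.4)
bed corner (array([0.607, 0.085, 0.049]), 'stand', 24.0, 25.1)
bed (array([0.554 , 0.0901, 0.049 ]), 'stand', -29.2, 24.6)
bed (array([0.5725, 0.2413, 0.049 ]), 'stand', -27.0, 176.9)
```

Request:
servo_tool([
  [-1,0,0,0.9,0,0,0],
  [-1,0.3,0.4,0.9,0,0,0.5],
  [-1,0.56,0.76,0.2,0,0,0.5],
  [-1,0.56,0.76,0,0,0,0.5],
  [-1,0.56,0.76,0,0,0,0.5],
])

```text
time_s: 0.52
tool_pos: [0.2693, -0.5122, 0.3063]
orientation: [-2.629, 1.557, 2.558]
ft_force: [0.4, 0.2, -0.2]
width: 0.297
```

Request:
servo_tool([
  [-1,0.56,0.76,0,0,0,0.6],
  [-1,0.56,0.76,0,0,0,0.6],
  [-1,0.56,0.76,0,0,0,0.6],
  [-1,0.56,0.76,0,0,0,0.6],
  [-1,0.56,0.76,0,0,0,0.6],
])

```text
time_s: 0.93
tool_pos: [0.384, -0.3522, 0.3055]
orientation: [-2.57, 1.556, 2.888]
ft_force: [-0.0, 0.2, 0.1]
width: -0.002
```

```bash
cat > st.py <<'E'
from h import *
from scipy.spatial.transform import Rotation as Ro
o=r.get_obs();R=Ro.from_euler('xyz',o['orientation']).as_matrix()
print('t',round(o['time_s'],2),'tcp',(o['tool_pos']*1000).round(1),'toolx',R[:,0].round(3),'jaw bearing',np.degrees(np.arctan2(R[1,2],R[0,2])).round(1),'F',o['ft_force'].round(1),'w',round(o['width'],2),'j7',o['joint_positions'][6].round(2))
E
python3 st.py
```

```text
t 0.93 tcp [ 384.  -352.2  305.5] toolx [-0.014  0.004 -1.   ] jaw bearing -47.3 F [-0.   0.2  0.1] w -0.0 j7 -0.15
```

Request:
servo_tool([
  [-1,0.6,0.76,0,0,0,0.7],
  [-1,0.6,0.76,0,0,0,0.7],
  [-1,0.6,0.76,0,0,0,0.7],
  [-1,0.6,0.76,0,0,0,0.7],
  [-1,0.6,0.76,0,0,0,0.7],
])

```text
time_s: 1.35
tool_pos: [0.5065, -0.1913, 0.3045]
orientation: [-2.494, 1.554, -3.0]
ft_force: [1.0, -0.4, 0.8]
width: 0.001
```

Request:
servo_tool([
  [-1,0.6,0.76,0,0,0,0.5],
  [-1,0.6,0.76,0,0,0,0.5],
  [-1,0.6,0.76,0,0,0,0.5],
  [-1,0.6,0.76,0,0,0,0.5],
  [-1,0,0,0,0,0,0],
])

```text
time_s: 1.77
tool_pos: [0.6076, -0.0534, 0.3025]
orientation: [-2.864, 1.555, 3.11]
ft_force: [-1.4, 0.3, -0.7]
width: 0.005
```

```bash
python3 st.py
```

```text
t 1.77 tcp [607.6 -53.4 302.5] toolx [-0.016  0.001 -1.   ] jaw bearing -17.7 F [-1.4  0.3 -0.7] w 0.0 j7 -0.39
```

Request:
servo_tool([
  [-1,0.7,0.7,0,0,0,0],
  [-1,0.5,0.5,-0.5,0,0,0],
  [-1,0,0,-0.9,0,0,0],
  [-1,0,0,-0.9,0,0,0],
  [-1,0,0,-0.9,0,0,0],
])

```text
time_s: 2.18
tool_pos: [0.6576, -0.0034, 0.1771]
orientation: [2.602, 1.567, 2.298]
ft_force: [0.0, 0.4, 0.2]
width: -0.005
```

Request:
servo_tool([
  [-1,0,0,-0.6,0,0,0],
  [-1,0,0,0,0,0,0],
])

```text
time_s: 2.35
tool_pos: [0.6519, -0.0035, 0.1424]
orientation: [-3.047, 1.553, 2.934]
ft_force: [-0.5, -1.5, -1.1]
width: 0.001
```

```bash
python3 st.py;python3 - <<'E'
from h import *
a=r.grab_frame('top');crop(a,190,130,345,230,5,'pics/top1.png')
a=r.grab_frame('side');crop(a,190,140,320,250,5,'pics/side1.png')
E
```

```text
t 2.35 tcp [651.9  -3.5 142.4] toolx [-0.018  0.004 -1.   ] jaw bearing -17.3 F [-0.5 -1.5 -1.1] w 0.0 j7 -0.53
```

View pics/top1.png

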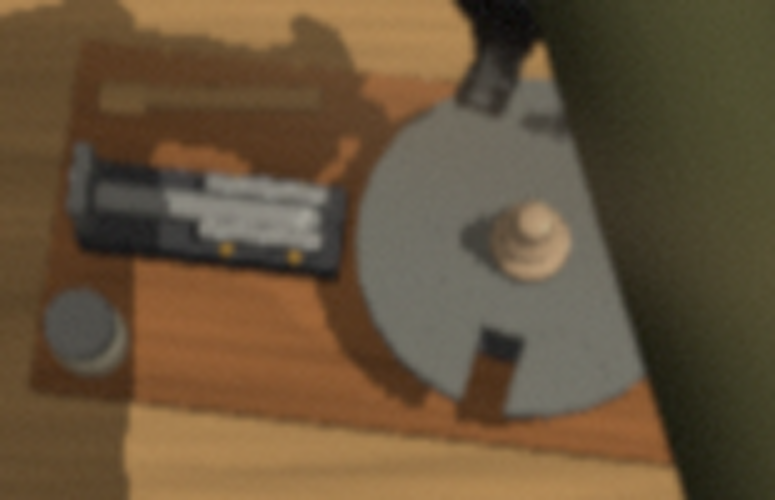

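View pics/side1.png

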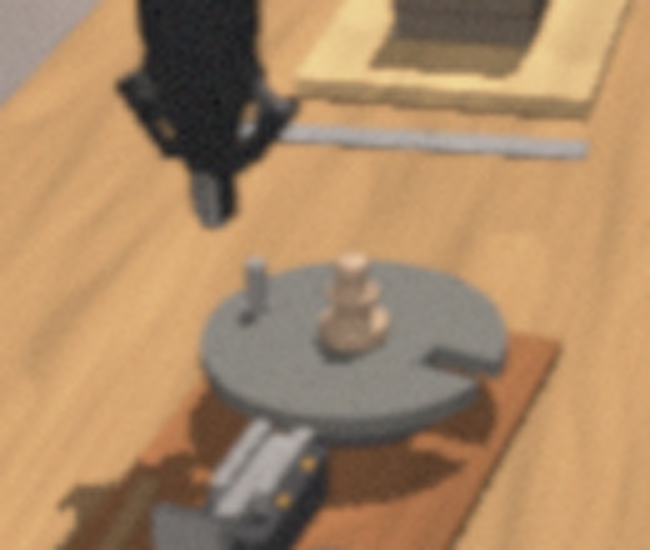

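Request:
servo_tool([
  [-1,0,0,-0.8,0,0,0],
  [-1,0,0,-0.7,0,0,0],
  [-1,0,0,0,0,0,0],
])

```text
time_s: 2.7
tool_pos: [0.6607, -0.0042, 0.0958]
orientation: [0.826, 1.566, 0.52]
ft_force: [-0.8, -1.9, -1.1]
width: -0.001
```

```bash
python3 st.py
```

```text
t 2.7 tcp [660.7  -4.2  95.8] toolx [ 0.005  0.003 -1.   ] jaw bearing -17.5 F [-0.8 -1.9 -1.1] w -0.0 j7 -0.55
```

Request:
servo_tool([
  [-1,-0.3,0,-0.6,0,0,0],
  [-1,0,0,0,0,0,0],
])

```text
time_s: 2.87
tool_pos: [0.6515, -0.0045, 0.0766]
orientation: [0.521, 1.56, 0.215]
ft_force: [-1.6, -0.9, -1.6]
width: -0.003
```

```bash
python3 st.py
```

```text
t 2.87 tcp [651.5  -4.5  76.6] toolx [ 0.011  0.002 -1.   ] jaw bearing -17.6 F [-1.6 -0.9 -1.6] w -0.0 j7 -0.56
```

Request:
servo_tool([
  [-1,-0.1,-0.3,0,0,0,0],
  [-1,-0.05,-0.25,0,0,0,0],
  [-1,-0.02,-0.2,0,0,0,-0.8],
  [-1,-0.03,-0.2,0,0,0,-0.8],
  [-1,-0.05,-0.2,0,0,0,-0.8],
])

```text
time_s: 3.28
tool_pos: [0.6502, -0.0516, 0.092]
orientation: [0.517, 1.539, -0.005]
ft_force: [0.7, 0.4, -1.0]
width: -0.001
```

```bash
cat >> st.py <<'E'
import sys
p=o['tool_pos'][:2]-np.array([.571,-.023]);print('beta',np.degrees(np.arctan2(p[1],p[0])).round(1),'rad',(np.hypot(*p)*1000).round(1))
E
python3 st.py
```

```text
t 3.28 tcp [650.2 -51.6  92. ] toolx [ 0.031 -0.    -1.   ] jaw bearing -29.9 F [ 0.7  0.4 -1. ] w -0.0 j7 -0.67
beta -19.9 rad 84.2
```

```bash
python3 - <<'E'
from h import *
a=r.grab_frame('side');crop(a,200,140,320,240,6,'pics/side2.png')
E
python3 st.py
```

```text
t 3.33 tcp [650.5 -54.8  92.6] toolx [ 0.032 -0.003 -0.999] jaw bearing -30.2 F [ 0.3 -1.6  0.3] w -0.0 j7 -0.68
beta -21.8 rad 85.6
```

View pics/side2.png

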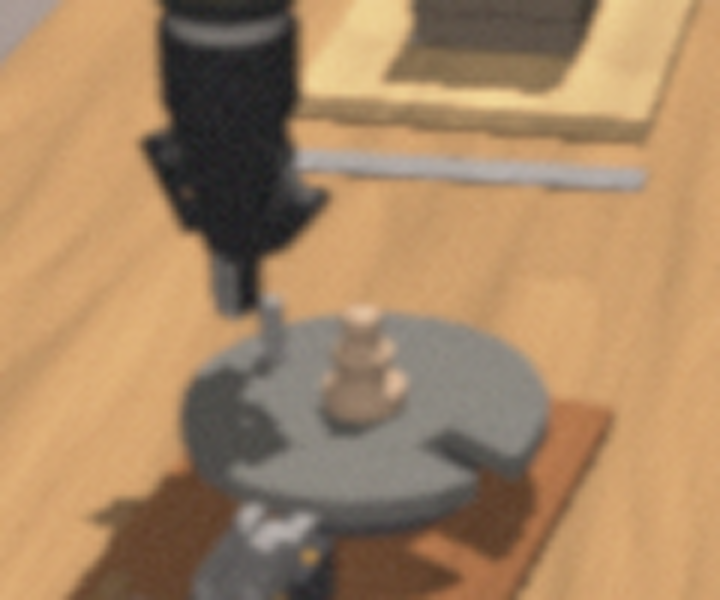

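Request:
servo_tool([
  [-1,0,0.5,0,0,0.3,0],
  [-1,0,0.05,-0.4,0,0,0],
  [-1,-0.15,0,-0.1,0,0,0],
  [-1,0,0,0,0,0,0],
])

```text
time_s: 3.67
tool_pos: [0.6491, -0.0395, 0.0793]
orientation: [0.124, 1.551, -0.406]
ft_force: [0.4, -0.1, -0.2]
width: -0.0
```

```bash
python3 - <<'E'
from h import *
a=r.grab_frame('side');crop(a,200,140,320,240,6,'pics/side3.png')
a=r.grab_frame('top');crop(a,190,130,345,230,5,'pics/top3.png')
E
python3 st.py
```

```text
t 3.77 tcp [649.4 -40.4  79.4] toolx [ 0.018 -0.008 -1.   ] jaw bearing -30.5 F [-0.1  0.1  0.1] w 0.0 j7 -0.72
beta -12.5 rad 80.3
```

View pics/side3.png

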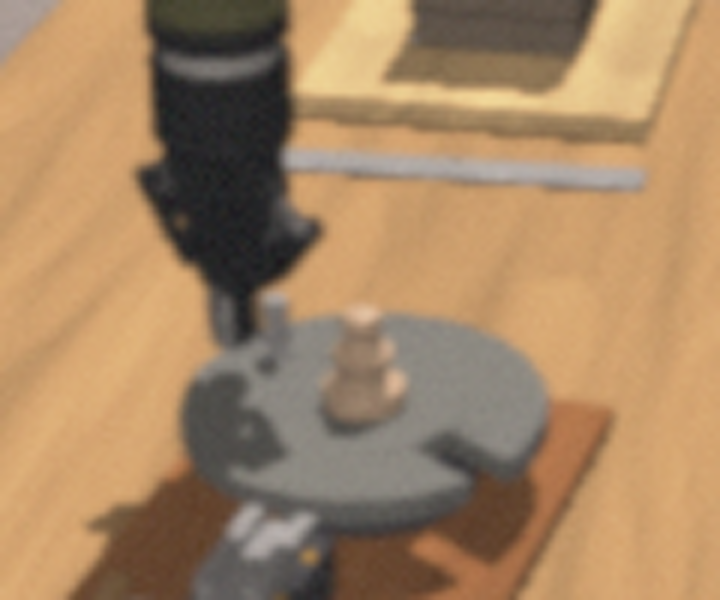

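View pics/top3.png

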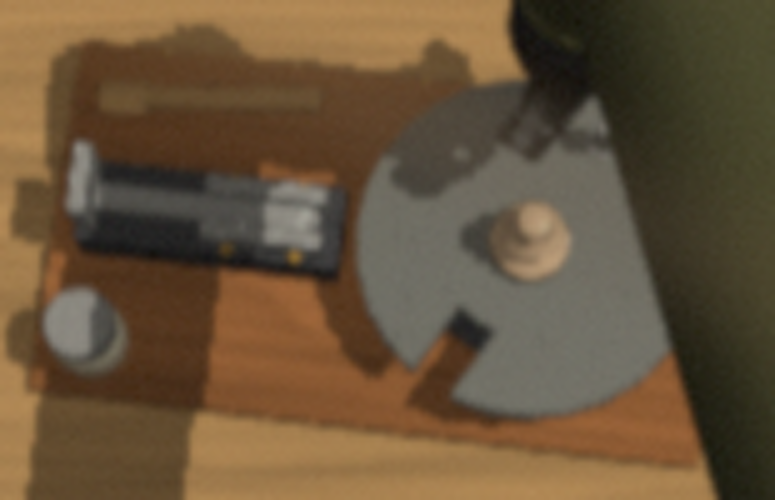

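Request:
servo_tool([
  [-1,-0.06,-0.12,-0.15,0,0.1,-0.4],
  [-1,-0.08,-0.18,-0.07,0,0.1,-0.8],
  [-1,-0.1,-0.17,-0.07,0,0,-0.8],
])

```text
time_s: 4.02
tool_pos: [0.6414, -0.0581, 0.0695]
orientation: [-0.443, 1.563, -1.152]
ft_force: [1.1, 2.8, 1.5]
width: -0.003
```

```bash
python3 st.py
```

```text
t 4.02 tcp [641.4 -58.1  69.5] toolx [ 0.003 -0.007 -1.   ] jaw bearing -40.6 F [1.1 2.8 1.5] w -0.0 j7 -0.85
beta -26.5 rad 78.6
```

Request:
servo_tool([
  [-1,-0.12,-0.17,0.05,0,0,-0.9],
  [-1,-0.13,-0.16,0.0,0,0,-0.9],
  [-1,-0.15,-0.15,0.0,0,0,-0.9],
])

```text
time_s: 4.27
tool_pos: [0.6264, -0.0774, 0.0718]
orientation: [0.194, 1.563, -0.76]
ft_force: [1.6, 1.2, -0.2]
width: 0.0
```

```bash
python3 st.py
```

```text
t 4.27 tcp [626.4 -77.4  71.8] toolx [ 0.005 -0.005 -1.   ] jaw bearing -54.7 F [ 1.6  1.2 -0.2] w 0.0 j7 -1.04
beta -44.5 rad 77.7
```

Request:
servo_tool([
  [-1,-0.16,-0.14,0.02,0,0,-0.9],
  [-1,-0.17,-0.12,0.02,0,0,-0.9],
  [-1,-0.18,-0.1,0.02,0,0,-0.9],
  [-1,0,0,0,0,0,0],
])

```text
time_s: 4.6
tool_pos: [0.6058, -0.0944, 0.0751]
orientation: [0.566, 1.56, -0.639]
ft_force: [0.9, -0.7, -0.2]
width: 0.001
```

```bash
python3 st.py
python3 - <<'E'
from h import *
a=r.grab_frame('side');crop(a,200,140,320,240,6,'pics/side4.png')
a=r.grab_frame('top');crop(a,190,130,345,230,5,'pics/top4.png')
E
```

```text
t 4.6 tcp [605.8 -94.4  75.1] toolx [ 0.008 -0.006 -1.   ] jaw bearing -69.0 F [ 0.9 -0.7 -0.2] w 0.0 j7 -1.24
beta -64.0 rad 79.5
```

View pics/side4.png

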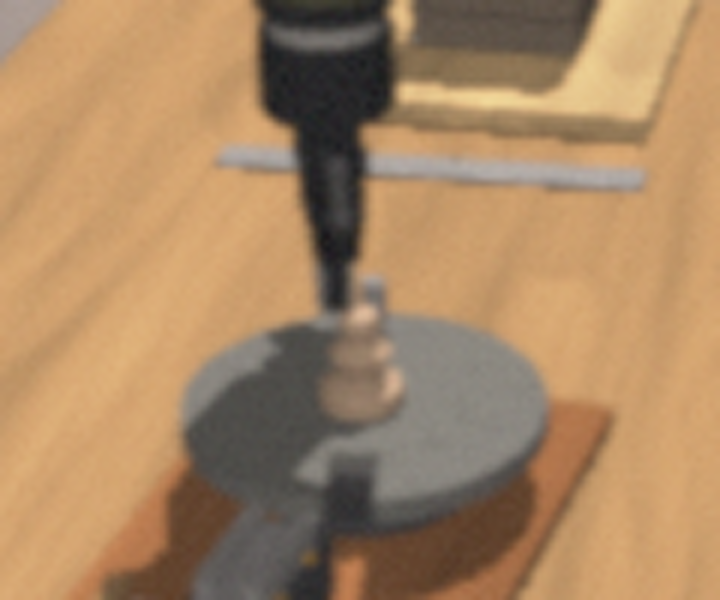

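View pics/top4.png

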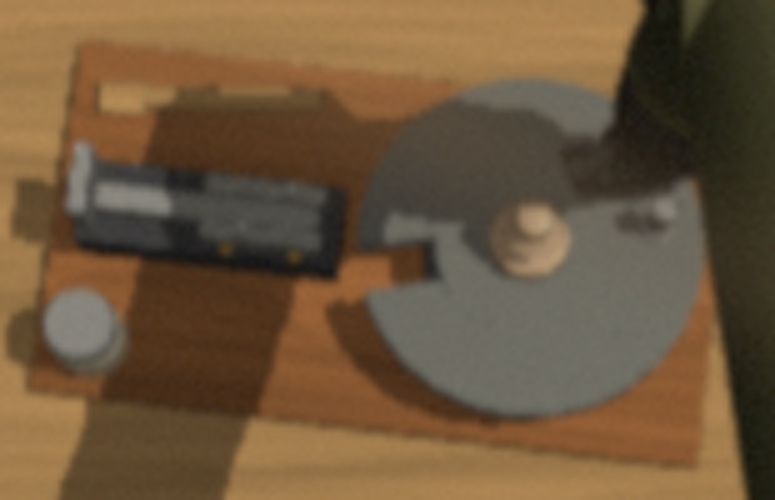

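```bash
cat > m.py <<'E'
from h import *
T=lambda x,y:(190+x/5-.4,130+y/5-.4)
def bear(p,q):d=q-p;return np.degrees(np.arctan2(d[1],d[0])).round(1)
E
python3 - <<'E'
from m import *
ax=np.array([.571,-.023])
P=lambda x,y,z:plane('top',*T(x,y),z)[:2]
print(bear(ax,(P(360,250,.062)+P(371,295,.062))/2),bear(ax,(P(436,240,.062)+P(442,281,.062))/2),bear(ax,P(664,209,.097)),P(664,209,.097))
print('bar dir', bear((P(97,195,.061)),P(320,214,.061)), P(320,214,.061))
E
```

```text
100.0 99.9 -80.0 [ 0.58370301 -0.09534112]
bar dir -94.5 [0.58898086 0.09887082]
```

Request:
servo_tool([
  [-1,-0.18,-0.07,0,0,0,-0.9],
  [-1,-0.18,-0.04,0.0,0,0,-0.9],
  [-1,-0.03,0,0.0,0,0,-0.5],
  [-1,0,0,0,0,0,0],
])

```text
time_s: 5.03
tool_pos: [0.5941, -0.0968, 0.076]
orientation: [0.925, 1.556, -0.473]
ft_force: [0.7, 0.2, -0.1]
width: -0.002
```

```bash
python3 st.py
python3 - <<'E'
from h import *
a=r.grab_frame('top');crop(a,190,130,345,230,5,'pics/top5.png')
E
```

```text
t 5.03 tcp [594.1 -96.8  76. ] toolx [ 0.013 -0.007 -1.   ] jaw bearing -80.1 F [ 0.7  0.2 -0.1] w -0.0 j7 -1.41
beta -72.6 rad 77.4
```

View pics/top5.png

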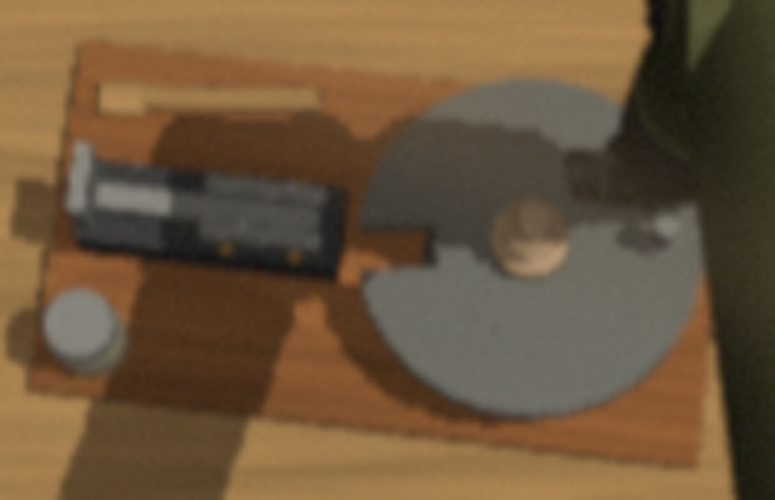

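Request:
servo_tool([
  [-1,-0.18,-0.03,0,0,0,-0.9],
  [-1,-0.15,-0.02,0.0,0,0,-0.9],
  [-1,0,0,0.0,0,0,0],
])

```text
time_s: 5.33
tool_pos: [0.5836, -0.0983, 0.0764]
orientation: [1.055, 1.552, -0.495]
ft_force: [1.0, 0.1, 0.2]
width: 0.002
```

```bash
python3 st.py
python3 - <<'E'
from h import *
a=r.grab_frame('top');crop(a,250,140,345,220,8,'pics/top6.png')
E
```

```text
t 5.33 tcp [583.6 -98.3  76.4] toolx [ 0.016 -0.009 -1.   ] jaw bearing -88.8 F [1.  0.1 0.2] w 0.0 j7 -1.55
beta -80.5 rad 76.4
```

View pics/top6.png

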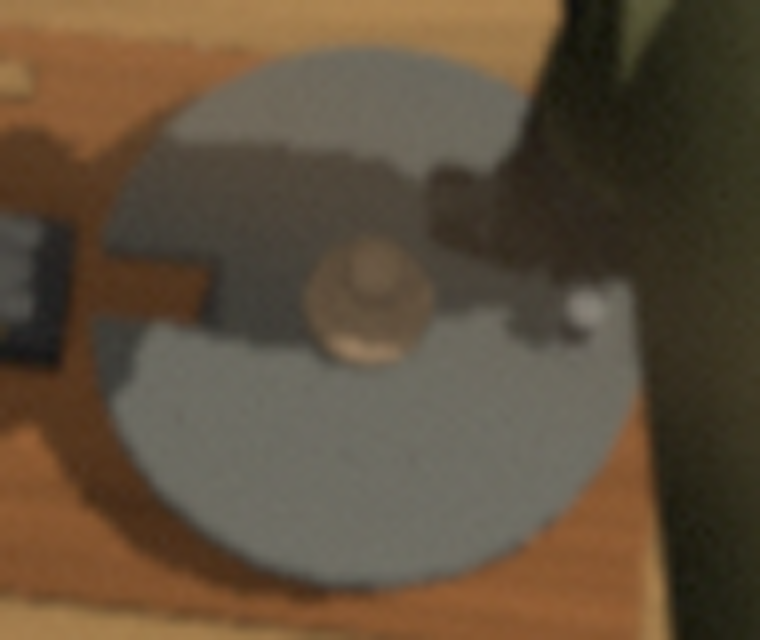

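Run:
```python
from h import *
T=lambda x,y:(250+(x+.5)/8-.5,140+(y+.5)/8-.5)
P=lambda x,y,z:plane('top',*T(x,y),z)[:2]
def bear(p,q):d=q-p;return np.degrees(np.arctan2(d[1],d[0])).round(1)
ax=np.array([.571,-.023])
m=(P(103,252,.062)+P(97,320,.062))/2; i=(P(215,258,.062)+P(213,328,.062))/2
print(m,i,bear(ax,m),bear(ax,i),bear(i,m),bear(ax,P(585,307,.097)))
u=np.array([np.cos(np.radians(83.9)),np.sin(np.radians(83.9))]);print('target mouth',ax+.1*u)
```

```text
[0.58027557 0.07435026] [0.57804477 0.03329608] 84.6 82.9 86.9 -94.9
target mouth [0.58162641 0.07643379]
```

Request:
servo_tool([
  [-1,0.4,0,0.1,0,0,0],
  [-1,0.3,0,0.6,0,0,0],
  [-1,0.1,0,1,0,0,0.5],
  [-1,0,0.3,1,0,0,0.9],
  [-1,0,0.5,1,0,0,0.9],
])

```text
time_s: 5.8
tool_pos: [0.6101, -0.07, 0.2155]
orientation: [-0.962, 1.563, -2.288]
ft_force: [1.3, -0.4, 0.9]
width: -0.002
```

Request:
servo_tool([
  [-1,0,0.9,0,0,0,0.9],
  [-1,0,0.9,0,0,0,0.9],
  [-1,0,0.9,0,0,0,0.9],
  [-1,0,0.9,0,0,0,0.9],
  [-1,0,0.9,0,0,0,0.9],
])

```text
time_s: 6.22
tool_pos: [0.6186, 0.1097, 0.2299]
orientation: [0.638, 1.549, -0.27]
ft_force: [0.5, 1.0, 0.2]
width: 0.003
```

Request:
servo_tool([
  [-1,0,0.9,0,0,0,0.9],
  [-1,0,0.9,0,0,0,0.9],
  [-1,0,0.9,0,0,0,0.9],
  [-1,0,0.8,0,0,0,0.9],
  [-1,0,0,0,0,0,0.9],
])

```text
time_s: 6.63
tool_pos: [0.6159, 0.2687, 0.2315]
orientation: [1.012, 1.545, 0.548]
ft_force: [-2.0, 0.8, 0.1]
width: 0.004
```

```bash
python3 st.py
```

```text
t 6.63 tcp [615.9 268.7 231.5] toolx [ 0.022  0.013 -1.   ] jaw bearing -26.6 F [-2.   0.8  0.1] w 0.0 j7 -1.1
beta 81.2 rad 295.2
```

Request:
servo_tool([
  [-1,-0.2,0.1,-0.5,0,0.2,0.9],
  [-1,-0.2,0.1,-0.8,0,0,0.9],
  [-1,0,0,-0.9,0,0,0.9],
  [-1,0,0,-0.8,0,0,0.9],
  [-1,0,0,0,0,0,0],
])

```text
time_s: 7.05
tool_pos: [0.5996, 0.2867, 0.1111]
orientation: [1.584, 1.544, 1.481]
ft_force: [-1.3, -0.9, -0.7]
width: 0.0
```

```bash
python3 st.py
python3 - <<'E'
from h import *
a=r.grab_frame('top');crop(a,190,130,345,230,5,'pics/top7.png')
a=r.grab_frame('side');crop(a,190,160,320,270,5,'pics/side7.png')
E
```

```text
t 7.05 tcp [599.6 286.7 111.1] toolx [ 0.002  0.026 -1.   ] jaw bearing -5.9 F [-1.3 -0.9 -0.7] w 0.0 j7 -0.82
beta 84.7 rad 311.0
```

View pics/top7.png

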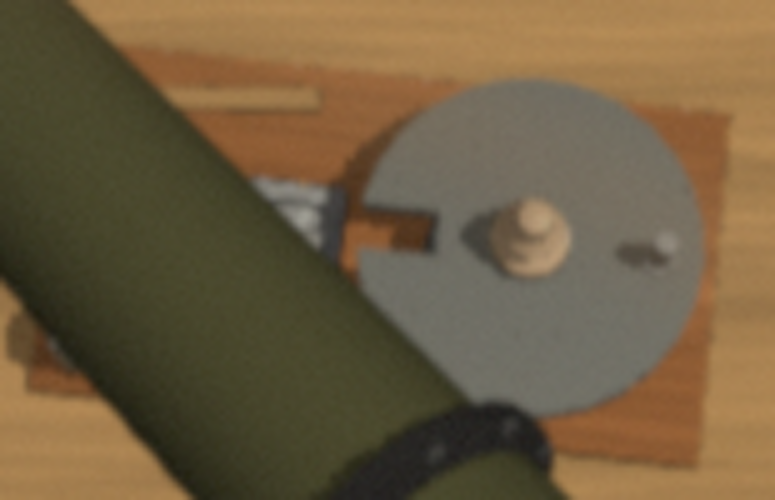

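View pics/side7.png

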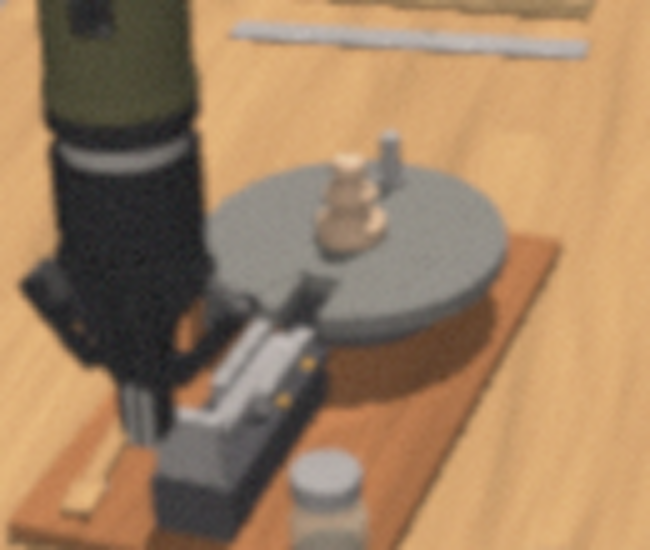

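Run:
```python
from m import *
ax=np.array([.571,-.023])
P=lambda x,y,z:plane('top',*T(x,y),z)[:2]
m=(P(367,209,.062)+P(360,251,.062))/2;i=(P(438,213,.062)+P(434,251,.062))/2
print(bear(ax,m),bear(ax,i),bear(i,m),bear(ax,P(666,243,.097)),m,bear(P(666,243,.097),m))
c0=np.array([.5805,.0626]);u=np.array([np.cos(np.radians(83.9)),np.sin(np.radians(83.9))])
print('lateral off bar line: mouth',(m-c0)@[u[1],-u[0]],'nose',(P(320,214,.061)-c0)@[u[1],-u[0]],'axis',(ax-c0)@[u[1],-u[0]])
for n in('rail ends mid',):print(n,c0+.03*u)
a=cv2.imread('pics/top7.png')
```

```text
85.0 82.1 88.9 -95.4 [0.57942646 0.07365574] 84.8
lateral off bar line: mouth -0.0022422901417550028 nose 0.004578554474986726 axis -0.00035000596288395537
rail ends mid [0.58368792 0.09243014]
```

Request:
servo_tool([
  [-1,0.15,0,-0.7,-0.3,0,0],
  [-1,0.05,0,-0.7,0,0,0],
  [-1,0,0,-0.1,0,0,0],
  [-1,0,0,0,0,0,0],
])

```text
time_s: 7.48
tool_pos: [0.6193, 0.2917, 0.0688]
orientation: [0.489, 1.542, 0.374]
ft_force: [0.3, 1.1, 0.6]
width: 0.004
```

```bash
cat >> st.py <<'E'
d=(o['tool_pos'][:2]-np.array([.5805,.0626]))*1000;u=np.array([.1063,.9943]);print('stand x',(d@[u[1],-u[0]]).round(1),'y',(d@u).round(1))
E
python3 st.py
```

```text
t 7.48 tcp [619.3 291.7  68.8] toolx [ 0.027  0.011 -1.   ] jaw bearing -6.6 F [0.3 1.1 0.6] w 0.0 j7 -0.87
beta 81.3 rad 318.4
stand x 14.3 y 231.9
```

Request:
servo_tool([
  [-1,-0.3,-0.2,-0.2,-0.1,0.2,0],
  [-1,-0.1,-0.3,-0.1,0,0,0],
  [-1,0,0,0,0,0,0],
])

```text
time_s: 7.73
tool_pos: [0.6051, 0.2718, 0.0627]
orientation: [0.377, 1.555, 0.261]
ft_force: [1.3, -0.6, -0.3]
width: 0.001
```

```bash
python3 st.py
```

```text
t 7.73 tcp [605.1 271.8  62.7] toolx [ 0.016  0.004 -1.   ] jaw bearing -6.6 F [ 1.3 -0.6 -0.3] w 0.0 j7 -0.85
beta 83.4 rad 296.8
stand x 2.2 y 210.7
```

Request:
servo_tool([
  [-1,-0.04,-0.3,-0.05,0,0,0],
  [-1,-0.03,-0.25,-0.03,0,0,0],
  [-1,-0.02,-0.2,0,0,0,0],
  [-1,-0.02,-0.2,0,0,0,0],
])

```text
time_s: 8.07
tool_pos: [0.601, 0.2322, 0.0631]
orientation: [0.454, 1.549, 0.339]
ft_force: [-0.1, 1.7, -1.4]
width: -0.0
```

```bash
python3 st.py
```

```text
t 8.07 tcp [601.  232.2  63.1] toolx [ 0.021  0.007 -1.   ] jaw bearing -6.6 F [-0.1  1.7 -1.4] w -0.0 j7 -0.79
beta 83.3 rad 257.0
stand x 2.3 y 170.8
```

Request:
servo_tool([
  [-1,-0.03,-0.2,-0.04,0,0.1,0],
  [-1,0,0,0,0,0,0],
])

```text
time_s: 8.23
tool_pos: [0.6007, 0.2212, 0.0625]
orientation: [0.619, 1.555, 0.501]
ft_force: [-0.1, 0.2, -0.9]
width: -0.001
```

```bash
python3 st.py
python3 - <<'E'
from h import *
a=r.grab_frame('side');crop(a,190,160,320,270,6,'pics/side8.png')
a=r.grab_frame('top');crop(a,190,130,345,230,5,'pics/top8.png')
E
```

```text
t 8.23 tcp [600.7 221.2  62.5] toolx [ 0.014  0.007 -1.   ] jaw bearing -6.8 F [-0.1  0.2 -0.9] w -0.0 j7 -0.78
beta 83.1 rad 246.0
stand x 3.2 y 159.9
```

View pics/side8.png

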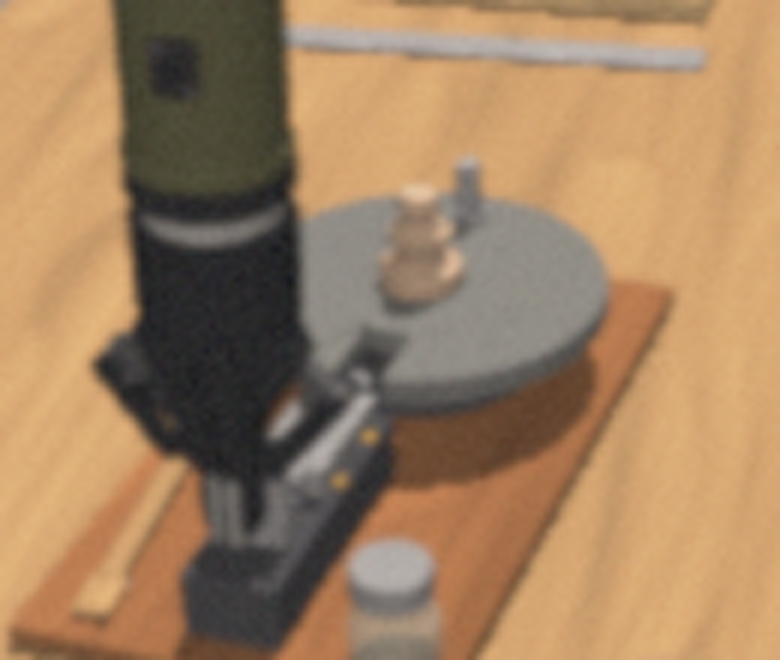

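View pics/top8.png

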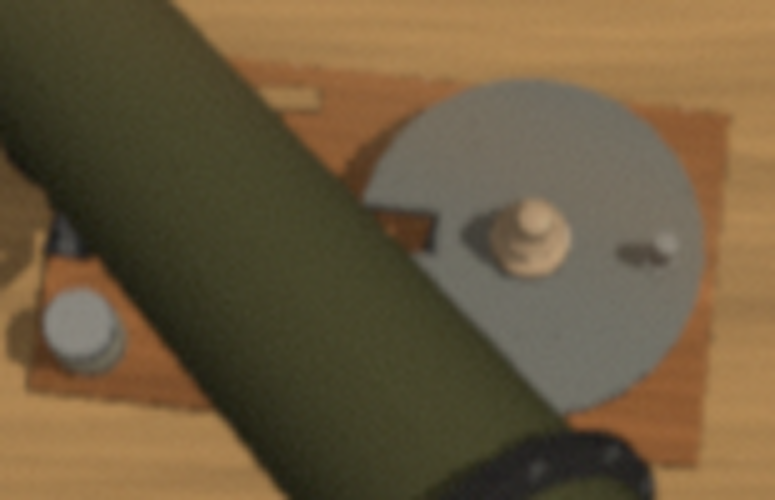

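Request:
servo_tool([
  [-1,-0.06,-0.18,-0.02,0,0.05,0],
  [-1,-0.05,-0.18,0,0,0,0],
])

```text
time_s: 8.5
tool_pos: [0.5957, 0.2115, 0.0622]
orientation: [0.992, 1.555, 0.878]
ft_force: [1.3, 1.2, -1.5]
width: 0.001
```

```bash
python3 st.py
```

```text
t 8.5 tcp [595.7 211.5  62.2] toolx [ 0.01   0.012 -1.   ] jaw bearing -6.5 F [ 1.3  1.2 -1.5] w 0.0 j7 -0.75
beta 84.0 rad 235.8
stand x -0.7 y 149.7
```

Request:
servo_tool([
  [-1,0,-0.22,0,-0.1,0,0],
  [-1,-0.02,-0.22,0,0,0,0],
  [-1,-0.02,-0.2,0,0,0,0],
])

```text
time_s: 8.75
tool_pos: [0.5932, 0.1868, 0.0622]
orientation: [0.676, 1.559, 0.565]
ft_force: [3.8, 30.6, -2.0]
width: 0.004
```

```bash
python3 st.py
python3 - <<'E'
from h import *
a=r.grab_frame('side');crop(a,190,160,320,270,6,'pics/side9.png')
E
```

```text
t 8.75 tcp [593.2 186.8  62.2] toolx [ 0.01   0.006 -1.   ] jaw bearing -6.3 F [ 3.8 30.6 -2. ] w 0.0 j7 -0.71
beta 84.0 rad 211.0
stand x -0.6 y 124.8
```

View pics/side9.png

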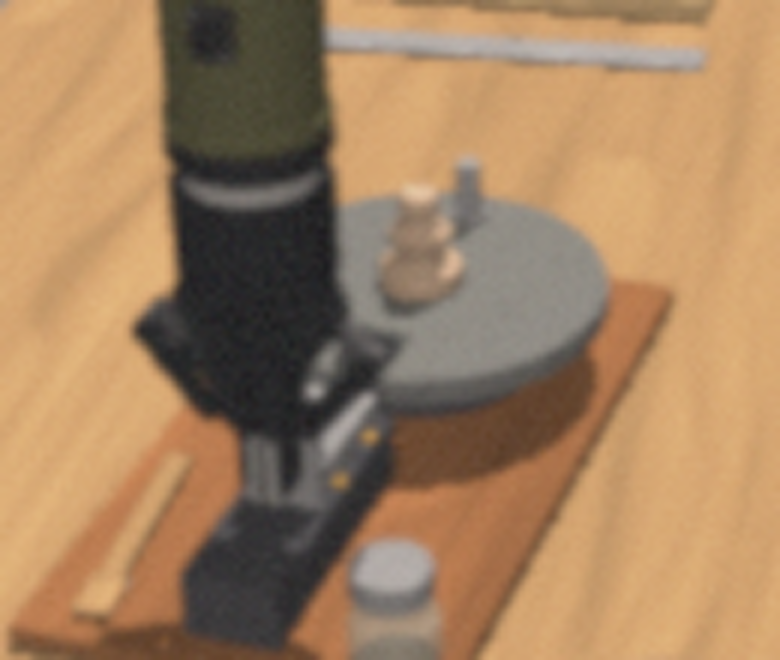

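Request:
servo_tool([
  [-1,0,-0.03,0,0,0,0],
  [-1,0,0.05,0,0,0,0],
])

```text
time_s: 8.97
tool_pos: [0.5931, 0.1879, 0.0624]
orientation: [0.877, 1.555, 0.766]
ft_force: [-0.6, -0.7, -1.0]
width: 0.0
```

```bash
python3 st.py
```

```text
t 8.97 tcp [593.1 187.9  62.4] toolx [ 0.011  0.011 -1.   ] jaw bearing -6.4 F [-0.6 -0.7 -1. ] w 0.0 j7 -0.71
beta 84.0 rad 212.1
stand x -0.8 y 125.9
```

Request:
servo_tool([
  [-1,0.03,0.4,0,0,0,0],
  [-1,0.03,0.5,0.1,0,0,0],
  [-1,0.05,0.5,0.9,0,0,0],
  [-1,0,0.9,0.9,0,0,0],
  [-1,0,0.9,0.9,0,0,0],
])

```text
time_s: 9.38
tool_pos: [0.5949, 0.2906, 0.161]
orientation: [-1.982, 1.554, -2.115]
ft_force: [1.1, 0.8, -0.2]
width: 0.004
```

Request:
servo_tool([
  [-1,0,0.9,0.5,0,0,0],
  [-1,-0.2,0.9,0.5,0,0,0],
  [-1,-0.2,0.9,0.5,0,0,0],
  [-1,-0.2,0.9,0,0,0,0],
  [-1,0,0,0,0,0,0],
])

```text
time_s: 9.8
tool_pos: [0.5721, 0.4392, 0.2316]
orientation: [-1.476, 1.556, -1.613]
ft_force: [-2.7, -0.2, -1.3]
width: -0.002
```

```bash
python3 st.py
python3 - <<'E'
from h import *
a=r.grab_frame('side');crop(a,190,160,320,270,6,'pics/side10.png')
a=r.grab_frame('top');crop(a,190,130,345,230,5,'pics/top10.png')
E
```

```text
t 9.8 tcp [572.1 439.2 231.6] toolx [-0.001 -0.015 -1.   ] jaw bearing -7.8 F [-2.7 -0.2 -1.3] w -0.0 j7 -1.06
beta 89.9 rad 462.2
stand x -48.4 y 373.5
```

View pics/side10.png

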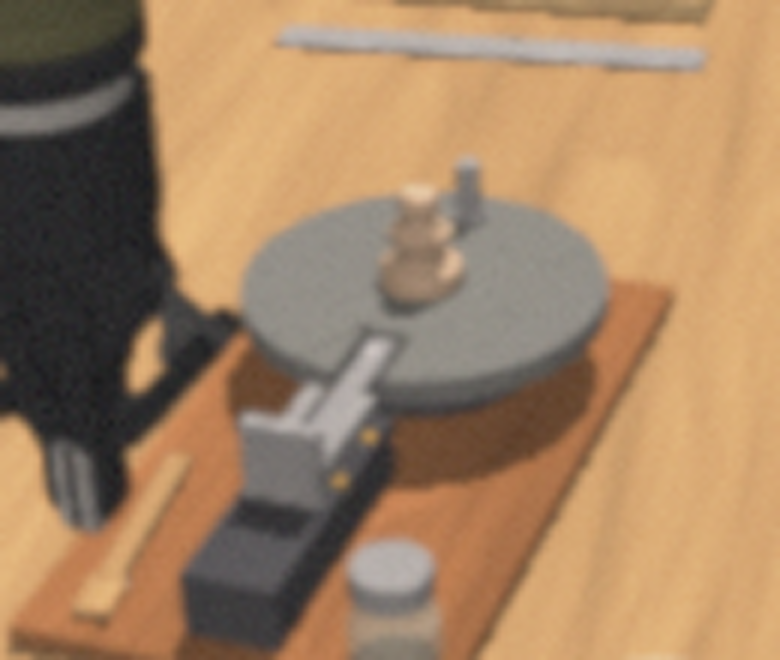

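View pics/top10.png

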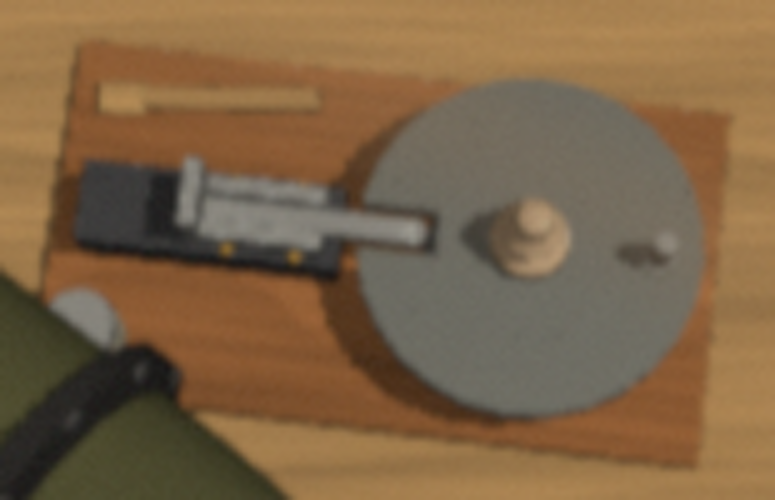

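Run:
```python
from m import *
c0=np.array([.5805,.0626]);u=np.array([.1063,.9943])
for n,x,y,z in(('nose',427,233,.061),('slot end',436,233,.062),('lug back top',178,190,.093),('figure',533,240,.07)):
    p=plane('top',*T(x,y),z)[:2]-c0;print(n,(p@u*1e3).round(1),(p@[u[1],-u[0]]*1e3).round(1))
print(r.job_done())
```

```text
nose -25.6 0.4
slot end -30.8 0.8
lug back top 115.6 0.6
figure -86.5 0.9
the job is handed in; nothing more can be done
None
```

The turntable is locked, and I handed the job in after about 10 s of robot time. I pushed the peg about 79° clockwise with shut fingertips until the slot faced the bar. Then I pushed the bar by its lug until it stopped at about 30 N, and backed the arm clear.

- **Bar:** in both final views the lug sits against the rail ends and the bar lies in the slot. The nose measured y −25.6 mm (nominal −30) and the lug back y 115.6 mm (nominal 110). Both are 4 to 6 mm high. Fixed features, such as the bed's edge and the wheel axis, read about 4 to 5 mm high in the top view too, so I take this as a measuring bias. The 5 mm gap between the nose and the slot's end matches fully home.
- **Wheel:** before the bar went in, the slot measured about 1° from the bar's line. Hand-picked points on the slot's sides disagreed with that by a few degrees, but the bar entered with no visible wheel movement.
- **Surroundings:** the figure is upright in the middle of the wheel, and the jar, sticks and rule looked unmoved. I did not recheck the cup, sprayer and batten in the final images.
- **Slips on the way:** during the first peg push the tip drifted up about 15 mm and touched only the top of the peg. I backed off, lowered it and carried on. It also swung about 12 mm too far sideways behind the bar, touching nothing.

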